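# Lock the rack stop into the tube loader's slotted rail

## Robot

A 7-joint arm with a two-finger parallel gripper is mounted at the origin on the work surface. World frame = base frame: x ahead of the robot, y to its left, z up, the work surface at z = 0. Lengths are in m, angles in rad, forces in N, time in s.
With the tool pointing down it reaches from about 0.4 to 0.875 m from the base axis. Payload 4.4 kg.
Tool frame: the origin (TCP) lies at the very end of the fingers, on their centre line; the grasp point (between the pads) lies 19 mm behind it; z points along the fingers, y is the line along which they close (so a half turn about z gives the same grasp; the last joint's range is limited). The gripper opens to 85 mm and grips with 20 to 120 N. Pads are 22 mm wide; open, the fingers measure 114 mm over their backs; the gripper's body (76 mm by 85 mm) begins 54 mm behind the grasp point. The pads swing forward as they close: fully open they stand 13 mm farther back than shut.
Start: joints at [-0.066, 0.628, 0.038, 1.517, -0.027, 0.996, -0.02], TCP at [0.65, 0, 0.231] pointing down, gripper open.
Joint ranges: [-3.06, 3.06], [-0.37, 2.12], [-1.25, 1.32], [0.18, 2.47], [-1.1, 4.24], [0.23, 1.98], [-2.94, 2.94]. Speed limits (rad/s): [2.57, 2.57, 3.14, 3.14, 3.14, 3.14, 3.14].

## Interface

Orientations are given as a unit quaternion [w, x, y, z].
In Python, from bench import robot, hand, telemetry, cams, finder gives the robot as it stands. Calls block until the motion is done:
- robot.move_pose(position, orientation): joint-space move of the TCP to a pose.
- robot.movel(position, speed=0.15, attitude=None): straight line of the TCP; attitude=None keeps the orientation; speed is the mean speed in m/s.
- robot.move_joints(angles): joint-space move.
- hand.open_gripper() and hand.close(): open the fingers fully, or close them until they stop; the grip force is fixed at half the most.
- robot.wait(seconds).
- robot.ik(position, orientation): joint angles nearest the present ones, or None.
- telemetry.state(): the state.
- cams.snapshot(name): name is "scene" or "side" or "wrist"; returns the picture (384x512x3 uint8, blue, green, red); there is no depth.
- cams.camera_model(name): a dict with "camera_matrix" (3x3 intrinsics, pixels), "dist_coeffs" ([k1, k2, p1, p2, k3] as OpenCV has them; the pictures are not rectified), "T" (4x4, takes a point from camera to world coordinates). Camera axes: x right, y down, z forward; pixel columns grow to the right and rows downward; lengths in m; the calibration is good to about 2 mm. A picture is of the moment at which its call begins: read the wrist's pose just before it. camera_model takes no time and is no camera call; for the wrist camera it gives the pose at the moment of the call.
A pose or a line that the arm cannot do raises robot.PlanningError and nothing moves.
- robot.job_done(): hands the job in; it is judged then, once.
Trained networks look in the newest picture that a camera, given by its name, has taken for a name from the list of things; names that differ only in an ending like _2 or _b are one class to them, and where a whole thing is asked for, a point or a joint stands for the part that bears it (a point fixed in the world has none). Each returns a list of dicts, best first, with "score" (0 to 1); they miss things now and then, are a little off and sometimes report something else, mostly with a low value. They report only what shows in the picture. A call takes as long as a camera call. They do not tell look-alikes from the thing itself.
- finder.spot_in(name, camera): "rect" ([left, top, width, height] in pixels, round what is visible of it).
- finder.masks_of(name, camera): "mask" (384x512 bool, what is visible of it) and "rect" ([left, top, width, height] in pixels, round what is visible of it).
The state is a dict: "time_s": time; "q": joint angles; "dq": joint speeds; "effort": joint torques, N m; "position": TCP position; "ee_rot": TCP orientation; "contact_force": force on the tool from outside, world axes, zero at the start; "ft_torque": the same for the moment, N m; "opening": finger opening in m; "finger_force": force on a finger pad.
Only numpy, scipy, OpenCV 4.12 (cv2) and the standard library are available. Lean on these libraries where they do the work, as an engineer would, in place of code of your own. Each camera call takes 0.05 s, during which the arm holds its last target. There are 200 camera calls.

## Task

Take the orange-winged rack stop out of its blue parking block and, with a light touch, feel its steel head down into the slot of the loading rail at the green-marked stretch, where it keeps the tube rack from sliding off. Push it down against its spring, give it a quarter turn so that the head catches square across under both lips, and let go, leaving it upright and held by its own spring. Never force it against the rail (keep well below 40 N), and leave the tube rack and everything else where it is.

Things in the scene. Friction and masses are not known exactly. Their poses are not given: they have to be found in the camera images.
- stop_grip (a point): Rack stop: an upright hammer-head bolt, 76 mm tall, 0.16 kg. This point: centre of its orange winged grip, 60 mm above the underside of its steel head; z up the stud, x along the grip and the head. Grip 38 mm long (x), 12 mm thick (y), 32 mm tall, flat sides: pinch across its thickness. It starts standing in a shallow pocket of the parking block and lifts straight out.
- stop_foot (a point): Centre of the underside of the stop's head (axes as stop_grip). Head 34 mm long (x), 16 mm wide (y), 8 mm thick, flat underside without lead-in, corners cut so that it can turn either way inside the rail. A half turn gives the same stop.
- plate (a joint): How far the stop's sprung black plate (disc 40 mm across, 5 mm thick, round the stud) is pushed up towards the grip, m: 0 relaxed, 0.012 at most. Relaxed, its underside is 11 mm above the head's underside (3 mm above the head's top). The spring starts to give at 6 N, then 1.5 N per mm. Locked under the 5 mm lips it stays about 0.002.
- loader: Rack loader, fixed: white base plate 130 mm (x) by 360 mm (y) by 10 mm; origin at the centre of its underside, z up, y along the rail, tube rack at its +y end. On it is bolted an aluminium slotted rail, 240 mm long (y -0.17 to 0.07), 46 mm wide, 22 mm high; slot 19 mm wide, open upwards along its whole length, lips 5 mm thick with rounded edges, below them 40 mm wide and 13 mm deep inside.
- band (a point): Middle of the green stretch (60 mm long in y, two green strips on the base plate beside the rail), on the plate's middle line, at the height of the rail's top, 32 mm above the bench; axes as the loader. The rail was bolted on by eye: its slot's middle lies 4 to 13 mm to one side or the other of this line (loader x), and up to 0.02 rad skewed. The reading leaves that out: see it or find it by touch.
- rail_end (a point): Near (-y) end of the rail on the plate's middle line, at its top (axes as the loader, same unread sideways offset). Depths of the head's underside below the rail's top: 11 mm, the sprung plate meets the lips; 13 mm, the head has cleared the lips and can turn; 18 mm, it meets the rail's floor. Locked, it sits at 13 mm. The rail rests on rubber pads that give about 1 mm per 15 N up or down.
- park: The blue parking block, fixed: 62 x 44 mm, 12 mm high; origin at the centre of its underside. Its pocket floor is 5 mm above the bench.
- rack: White tube rack with purple-capped tubes, 100 x 68 mm, 88 mm tall, loose, standing on the +y end of the loader's base plate. Origin at the centre of its underside. Leave it.
- rack_spare: Spare white tube rack, 100 x 68 mm, 88 mm tall, three tubes, loose on the bench beyond the loader. Origin at the centre of its underside. Leave it.
- sanitiser: Clear bottle, 60 mm across, 150 mm tall. Origin at the centre of its underside. Leave it.
- cup: White specimen cup, 64 mm across, 60 mm tall. Origin at the centre of its underside. Leave it.
- scanner: Hand-held code scanner lying on the bench, 155 mm long, 35 mm high. Origin under its head. Leave it.
- pen: Red marker lying on the bench, 130 x 12 x 12 mm. Origin at the centre of its underside. Leave it.
Things that resemble listed ones, but are neither listed nor needed, are in the scene too. What is shaped like the part that bears stop_grip but white is not meant.

How it is judged:
By the outcome, as a careful person would: the job done as asked, in the order asked, and still so for the second after the job is handed in, with the robot touching nothing.
It also fails if it takes over 72 s, if anything falls off the work surface, if the arm or the gripper's body presses on something with over 40 N, if the wrist force passes 120 N, or if a joint passes its speed limit or range.

## Working session

There is one attempt and no reset: what is moved stays moved. The work goes in short steps, each a Python script; the robot and the scene stay as the last script left them, time stands still between calls to the robot, and variables do not carry over. Pictures are saved under pics/ and viewed, at most 10 in all, crops included, and the job is handed in when it is done.

```bash
ls; mkdir -p pics
python3 - <<'E'
from bench import robot, hand, telemetry, cams, finder
import cv2, numpy as np
s=telemetry.state(); print(s['time_s'],s['position'],s['ee_rot'],s['contact_force'])
ims=[]
for c in ("scene","side"):
    im=cams.snapshot(c); cv2.imwrite(f"pics/raw_{c}.png",im); ims.append(im)
    m=cams.camera_model(c); print(c,np.round(m['camera_matrix'],1).tolist(),np.round(m['dist_coeffs'],3),np.round(m['T'],3).tolist())
    for n in ("stop_grip","loader","park","rack"):
        print(n,[(round(d['score'],2),[int(v) for v in d['rect']]) for d in finder.spot_in(n,c)][:4])
cv2.imwrite("pics/a_scene.png",cv2.resize(ims[0],(800,600)))
cv2.imwrite("pics/a_side.png",cv2.resize(ims[1],(800,600)))
E
```

```text
pics
0.0 [6.49372598e-01 6.84005255e-05 2.30377870e-01] [-6.68829299e-04  7.07075959e-01  7.07136960e-01 -6.78736889e-04] [-0.51172204  0.03982156  0.59351604]
scene [[380.0, 0.0, 262.2], [0.0, 380.0, 191.7], [0.0, 0.0, 1.0]] [0.01 0.   0.   0.   0.  ] [[-0.681, 0.438, -0.587, 1.205], [0.732, 0.385, -0.563, 0.71], [-0.021, -0.812, -0.583, 0.717], [0.0, 0.0, 0.0, 1.0]]
stop_grip [(0.56, [193, 136, 13, 17]), (0.45, [219, 139, 15, 18])]
loader [(0.72, [224, 192, 122, 53])]
park []
rack [(0.85, [304, 192, 34, 44])]
side [[353.7, 0.0, 259.2], [0.0, 353.7, 194.5], [0.0, 0.0, 1.0]] [-0.113  0.     0.     0.     0.   ] [[0.927, -0.248, 0.283, 0.235], [-0.376, -0.576, 0.726, -0.76], [-0.017, -0.779, -0.627, 0.783], [0.0, 0.0, 0.0, 1.0]]
stop_grip [(0.93, [250, 315, 17, 30]), (0.77, [273, 291, 16, 25]), (0.56, [246, 271, 15, 25])]
loader [(0.92, [203, 174, 84, 68])]
park [(0.83, [272, 300, 20, 18])]
rack [(0.95, [211, 157, 35, 27]), (0.75, [171, 165, 11, 6])]
```

View pics/a_scene.png

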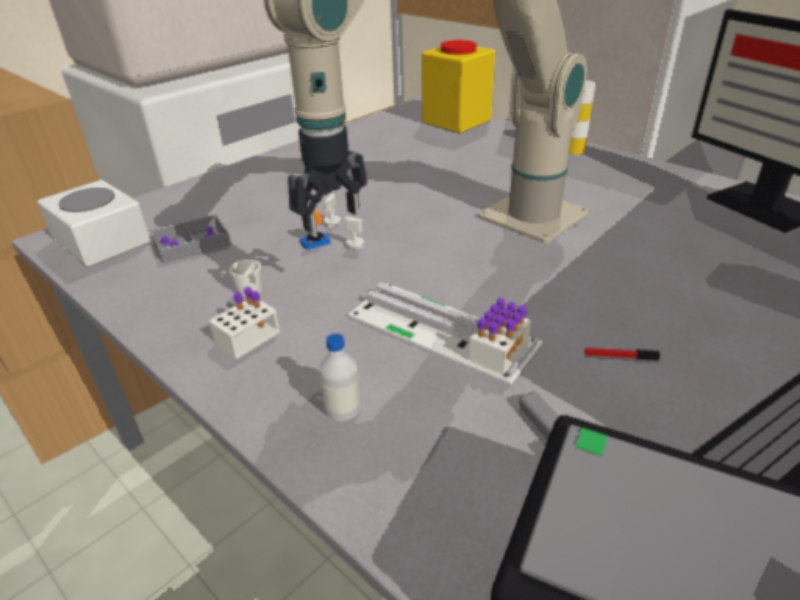

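View pics/a_side.png

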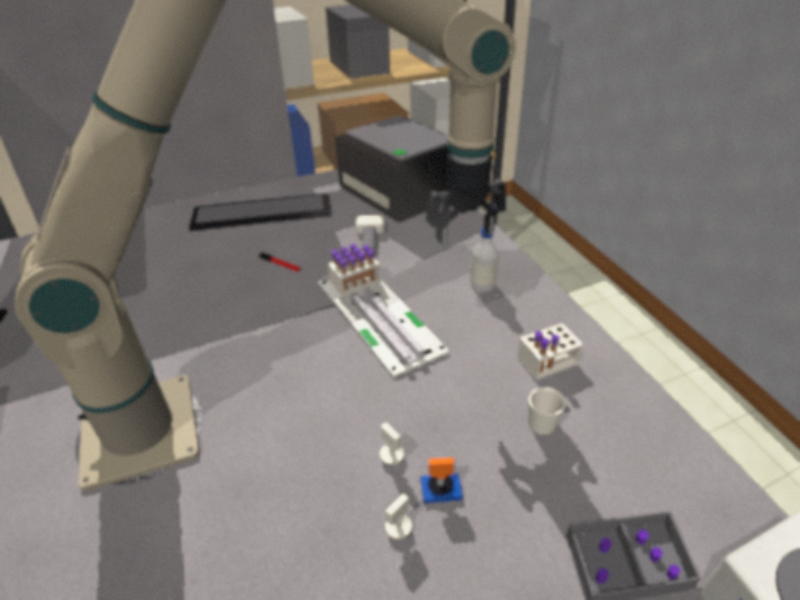

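The scene view shows the blue block under the gripper at about (315,240) of the 800x600 picture, and the rail at about (430,320). In the side view there are three candidates (raw pixels): white (250,284), white (255,331) and orange on a blue block (282,299). The orange one fits the description because it is orange and stands in the parking block. The loader's green strips are at side-view (370,337) and (414,319), with the tube rack at the far end.

```bash
cat > h.py <<'E'
from bench import robot, hand, telemetry, cams, finder
import cv2, numpy as np
from scipy.spatial.transform import Rotation as R
def ray(m,uv,z):
    "pixels -> world points on the plane of height z"
    K,d,T=[np.array(m[k],float) for k in("camera_matrix","dist_coeffs","T")]
    p=cv2.undistortPoints(np.array(uv,float).reshape(-1,1,2),K,d).reshape(-1,2)
    r=np.c_[p,np.ones(len(p))]@T[:3,:3].T
    return T[:3,3]+r*((z-T[2,3])/r[:,2])[:,None]
def proj(m,P):
    K,d,T=[np.array(m[k],float) for k in("camera_matrix","dist_coeffs","T")]
    Ti=np.linalg.inv(T)
    return cv2.projectPoints(np.array(P,float).reshape(-1,3),cv2.Rodrigues(Ti[:3,:3])[0],Ti[:3,3],K,d)[0].reshape(-1,2)
def blobs(im,lo,hi,amin=15):
    mk=cv2.inRange(cv2.cvtColor(im,cv2.COLOR_BGR2HSV),lo,hi)
    n,l,st,c=cv2.connectedComponentsWithStats(mk)
    return sorted([(int(st[i,4]),c[i],l==i) for i in range(1,n) if st[i,4]>=amin],key=lambda t:-t[0])
GREEN=((45,80,60),(80,255,255)); ORANGE=((5,150,120),(18,255,255)); BLUE=((100,150,60),(125,255,255))
def down(yaw):
    "tool z down, tool y (closing line) at world angle yaw"
    y=np.array([np.cos(yaw),np.sin(yaw),0]); z=np.array([0,0,-1.]); x=np.cross(y,z)
    q=R.from_matrix(np.c_[x,y,z]).as_quat(); return q[[3,0,1,2]]
E
python3 - <<'E'
from h import *
for c in("side","scene"):
    im=cv2.imread(f"pics/raw_{c}.png"); m=cams.camera_model(c)
    for n,rg,z in(("green",GREEN,.01),("orange",ORANGE,.065),("blue",BLUE,.012)):
        for a,ct,_ in blobs(im,*rg)[:6]: print(c,n,a,np.round(ct,1),np.round(ray(m,[ct],z)[0],4))
w=cams.camera_model("wrist"); print(np.round(w['T'],3).tolist(),np.round(w['camera_matrix'],1).tolist(),w['dist_coeffs'])
E
```

```text
side green 45 [235.8 215.6] [0.4722 0.0627 0.01  ]
side green 42 [264.9 203.9] [0.5818 0.0794 0.01  ]
side green 19 [255.4  96.9] [0.8781 0.9161 0.01  ]
side orange 166 [282.  298.8] [ 0.4594 -0.3185  0.065 ]
side blue 221 [282.7 313.9] [ 0.4589 -0.3271  0.012 ]
scene green 249 [378.3 281.9] [0.5803 0.4859 0.01  ]
scene green 56 [255.7 211.6] [0.5806 0.0823 0.01  ]
scene orange 29 [203.2 139. ] [ 0.4483 -0.309   0.065 ]
scene orange 27 [295.3  33.1] [-0.9898 -1.0367  0.065 ]
scene orange 22 [329.2 221.3] [0.53   0.3053 0.065 ]
scene blue 91 [214.2 218.8] [0.6864 0.0168 0.012 ]
scene blue 80 [201.3 154.7] [ 0.4717 -0.3009  0.012 ]
[[1.0, -0.0, 0.0, 0.65], [-0.0, -0.963, -0.27, 0.068], [0.0, 0.27, -0.963, 0.373], [0.0, 0.0, 0.0, 1.0]] [[308.6, 0.0, 253.3], [0.0, 308.6, 195.1], [0.0, 0.0, 1.0]] [0.00351306 0.         0.         0.         0.        ]
```

Run:
```python
from h import *
import pickle
out=[]
for n,p in(("rail",(.527,.06,.14)),("stop",(.459,-.33,.19))):
    robot.move_pose(p,down(.15)); robot.wait(.2)
    m=cams.camera_model("wrist"); im=cams.snapshot("wrist"); cv2.imwrite(f"pics/w_{n}.png",im); pickle.dump(m,open(f"{n}.pkl","wb")); out.append(im)
    for a,ct,_ in blobs(im,*GREEN)+blobs(im,*ORANGE)+blobs(im,*BLUE): print(n,a,np.round(ct,1))
    print({k:[(round(d['score'],2),[int(v) for v in d['rect']]) for d in finder.spot_in(k,"wrist")][:3] for k in("stop_grip","rack","loader")})
    s=telemetry.state(); print(s['time_s'],s['position'],np.round(s['q'],2))
cv2.imwrite("pics/b_rail.png",cv2.resize(out[0],(800,600)))
cv2.imwrite("pics/b_stop.png",cv2.resize(out[1],(800,600)))
```

```text
rail 1307 [311.9 171. ]
rail 1276 [190.5 171.6]
{'stop_grip': [], 'rack': [], 'loader': [(0.83, [165, 0, 173, 290])]}
1.6 [0.52754983 0.05975032 0.14016798] [-0.16  0.59 -0.    1.94  0.    0.62 -0.02]
stop 844 [254.9 174.8]
stop 1021 [255.1 157. ]
{'stop_grip': [(0.9, [126, 169, 60, 45]), (0.63, [232, 145, 44, 48]), (0.56, [196, 31, 42, 59])], 'rack': [], 'loader': []}
3.4833 [ 0.45924038 -0.32964006  0.18997182] [ 0.61  0.56 -0.06  1.8   0.05  0.78  0.68]
```

View pics/b_rail.png

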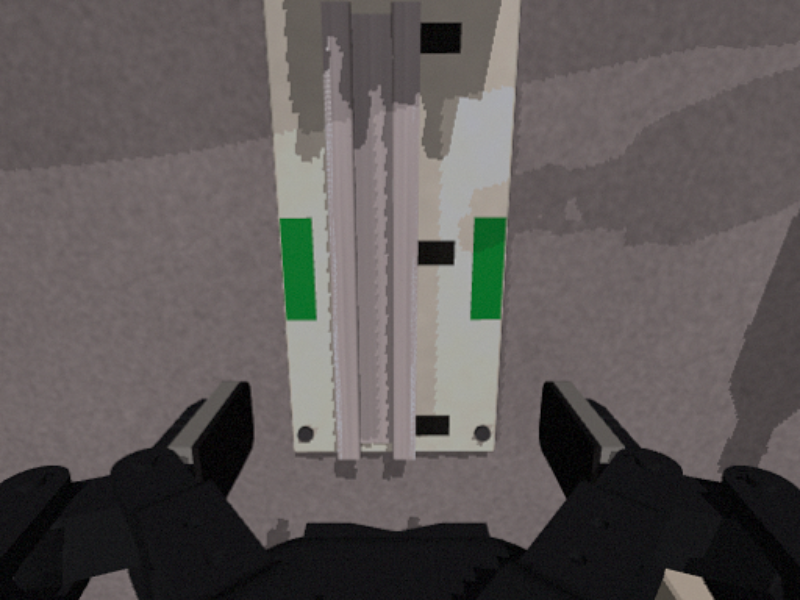

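View pics/b_stop.png

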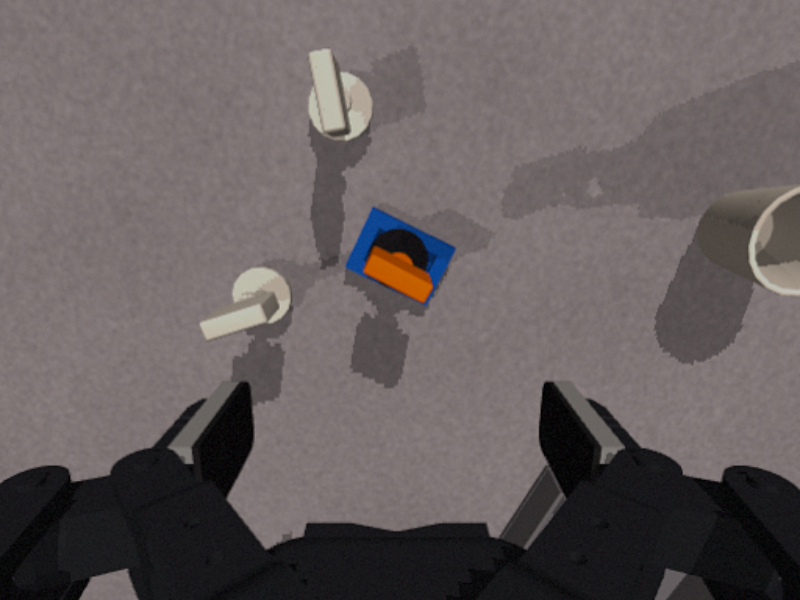

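The rail view shows two green strips at (298,269) and (488,269), with the slot between about x=354 and x=393 near row 270, left of the middle line. In the stop view the candidates are white (328,90), white (240,315) and orange (398,275). The orange one sits in the blue block, so it is the one meant, and this close view confirms it.

Run:
```python
from h import *
import pickle
from scipy.optimize import minimize
m=pickle.load(open("stop.pkl","rb")); im=cv2.imread("pics/w_stop.png")
mk=blobs(im,*ORANGE)[0][2]
def iou(p):
    c,s=np.cos(p[2]),np.sin(p[2])
    P=[(p[0]+c*a-s*b,p[1]+s*a+c*b,.065+h) for a in(-.019,.019) for b in(-.006,.006) for h in(-.016,.016)]
    q=proj(m,P); I=np.zeros(mk.shape,np.uint8)
    cv2.fillConvexPoly(I,np.round(cv2.convexHull(q.astype(np.float32))*16).astype(np.int32),1,shift=4)
    I=I>0; return -(I&mk).sum()/(I|mk).sum()
x0=ray(m,[blobs(im,*ORANGE)[0][1]],.065)[0]
best=min((minimize(iou,[x0[0],x0[1],a],method="Nelder-Mead",options=dict(initial_simplex=[[x0[0],x0[1],a],[x0[0]+.005,x0[1],a],[x0[0],x0[1]+.005,a],[x0[0],x0[1],a+.15]])) for a in(-.5,-.3,-.1)),key=lambda r:r.fun)
print("grip",best.x,best.fun)
b=blobs(im,*BLUE)[0][2]; pts=np.argwhere(b)[:,::-1]
W=ray(m,pts,.012)[:,:2].astype(np.float32); r=cv2.minAreaRect(W*1000); print("block rect mm",r)
# rail
m=pickle.load(open("rail.pkl","rb")); im=cv2.imread("pics/w_rail.png")
g=sorted([ray(m,[t[1]],.01)[0] for t in blobs(im,*GREEN)[:2]],key=lambda p:p[0]); print("green",g)
d=g[1]-g[0]; yaw=np.arctan2(d[1],d[0]); band=(g[0]+g[1])/2
for t in blobs(im,*GREEN)[:2]:
    rr=cv2.minAreaRect((ray(m,np.argwhere(t[2])[:,::-1],.01)[:,:2]*1000).astype(np.float32)); print(rr)
print("band",band,"yaw",yaw)
# rectified at rail top: columns loader x (-35..35mm), rows loader y (+60..-90), 5px/mm
s=5; X,Y=np.meshgrid(np.arange(-35,35,1/s),np.arange(60,-60,-1/s)); X=X/1000;Y=Y/1000
c,sn=np.cos(yaw),np.sin(yaw)
P=np.stack([band[0]+c*X-sn*Y,band[1]+sn*X+c*Y,np.full(X.shape,.032)],-1)
uv=proj(m,P).reshape(*X.shape,2).astype(np.float32)
o=cv2.remap(im,uv[...,0],uv[...,1],cv2.INTER_CUBIC)
for k in range(0,o.shape[1],50): cv2.line(o,(k,0),(k,8),(0,0,255),1)
cv2.imwrite("pics/rect.png",o); print(o.shape, np.array(m['T'])[:3,3])
```

```text
grip [ 0.45928814 -0.31599361 -0.32391121] -0.8526100307062436
block rect mm ((460.4875183105469, -316.96588134765625), (44.162986755371094, 61.52145767211914), 72.61524200439453)
green [array([0.47132095, 0.06429267, 0.01      ]), array([0.57910668, 0.08095205, 0.01      ])]
((579.364013671875, 79.63201141357422), (18.062450408935547, 59.46775817871094), 8.604957580566406)
((471.50396728515625, 63.122215270996094), (17.60803985595703, 58.57268142700195), 8.647216796875)
band [0.52521382 0.07262236 0.01      ] yaw 0.15334677306909306
(600, 350, 3) [0.51811855 0.12671159 0.28262692]
```

View pics/rect.png

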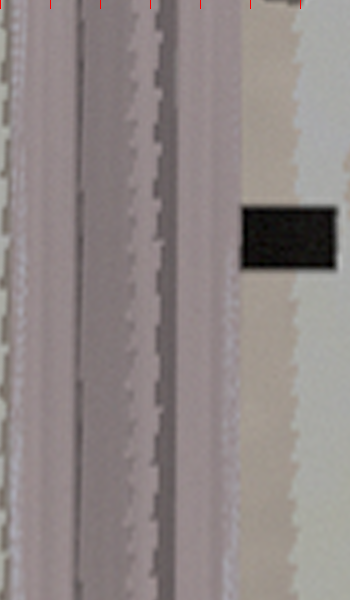

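The rectified rail shows the slot from column 78 to 177 at 5 px/mm, so its middle is about -9.5 mm in loader x, with almost no skew. Next is the grasp.

Run:
```python
from h import *
p=np.array([.4598,-.3164]); q=down(-.315+np.pi/2)
robot.move_pose([*p,.14],q); robot.movel([*p,.046],speed=.12); robot.wait(.2)
s=telemetry.state(); print(s['time_s'],s['position'],s['contact_force'])
hand.close(); robot.wait(.3)
s=telemetry.state(); print(s['opening'],s['finger_force'],s['contact_force'])
robot.movel([*p,.14],speed=.1); robot.wait(.3)
s=telemetry.state(); print(s['time_s'],s['opening'],s['position'],s['contact_force'],np.round(s['q'],2))
m=cams.camera_model("wrist"); im=cams.snapshot("wrist"); cv2.imwrite("pics/c_held.png",cv2.resize(im,(800,600))); cv2.imwrite("pics/w_held.png",im)
import pickle; pickle.dump((m,s),open("held.pkl","wb"))
```

```text
5.425 [ 0.46020448 -0.31670847  0.04673917] [-0.82009865  0.3892441   0.14864264]
0.013395431509918086 58.791884779930115 [-0.9569521  -0.67447038  5.38439834]
7.8 0.013039374614250837 [ 0.45963201 -0.31624035  0.13959853] [-0.28923307 -0.15137441 -1.56931422] [ 0.78  0.64 -0.35  1.86  0.32  0.7   1.5 ]
```

View pics/c_held.png

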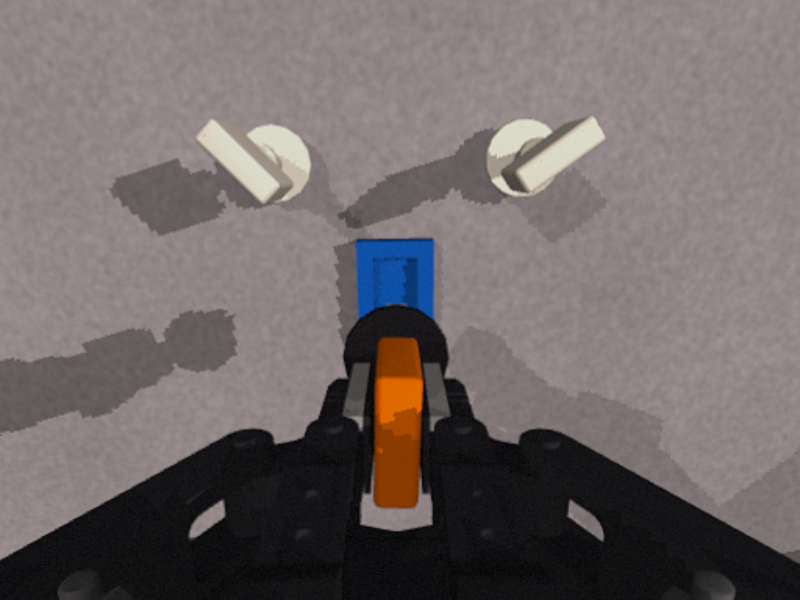

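The stop is held upright and square between the pads (orange top at about (398,420)), and the block's pocket at (396,275) is empty. I'll carry it to the rail and feel downward.

```bash
cat >> h.py <<'E'
band=np.array([.5252,.0726]); YAW=.152
def at(x,y,z):
    c,s=np.cos(YAW),np.sin(YAW); return [band[0]+c*x-s*y,band[1]+s*x+c*y,z]
def force():
    f=np.mean([telemetry.state()['contact_force'] for _ in range(3)],0); c,s=np.cos(YAW),np.sin(YAW)
    return np.array([c*f[0]+s*f[1],-s*f[0]+c*f[1],f[2]])
E
python3 - <<'E'
from h import *
import pickle
m,s=pickle.load(open("held.pkl","rb"))
w,x,y,z=s['ee_rot']; Rt=R.from_quat([x,y,z,w]).as_matrix()
u=proj(m,[s['position']+Rt@[dx,0,-.035] for dx in(-.019,.019)]); print("grip top ends expected px",u, "seen cols ~", 398.5*.64)
robot.move_pose(at(-.0095,0,.12),down(YAW)); robot.movel(at(-.0095,0,.085),speed=.1); robot.wait(.4)
f0=force(); s=telemetry.state(); print(s['time_s'],s['position'],at(-.0095,0,.085),f0,np.round(s['q'],2))
np.save("f0.npy",f0)
im=cams.snapshot("wrist"); cv2.imwrite("pics/w_over.png",im); cv2.imwrite("pics/d_over.png",cv2.resize(im,(800,600)))
E
```

```text
grip top ends expected px [[254.53606413 329.91371258]
 [254.6336495  244.7870077 ]] seen cols ~ 255.04
10.2083 [0.51599829 0.07124357 0.08532898] [np.float64(0.515809532868876), np.float64(0.07116155394286802), 0.085] [ 0.06474599  0.7594657  -2.08585758] [-0.2   0.67  0.02  2.   -0.02  0.47 -0.01]
```

View pics/d_over.png

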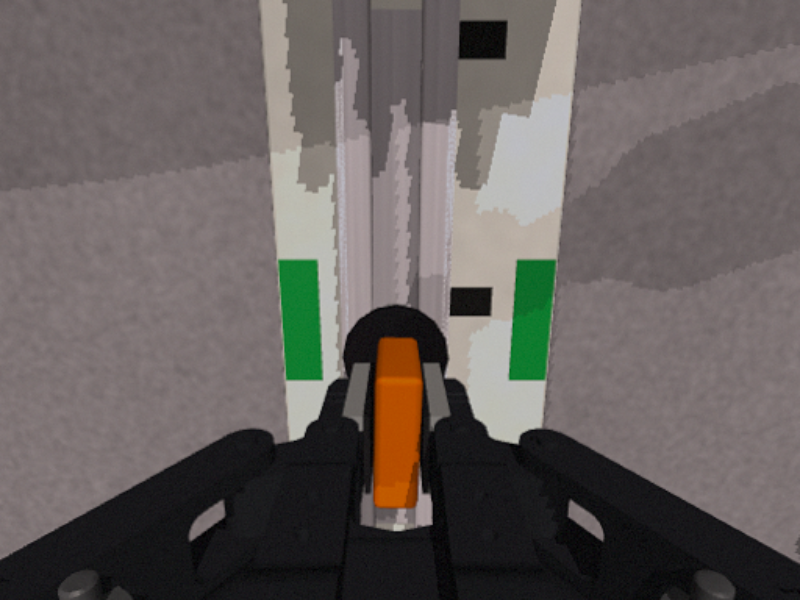

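The plate is centred over the slot: slot edges 372 to 420 at row 290, stop axis at about 396. Feeling down now.

Run:
```python
from h import *
f0=np.load("f0.npy")
print("rack front-bottom-ish",ray(cams.camera_model("side"),[[228,184]],.01))
z=.076; robot.movel(at(-.0095,0,z),speed=.03)
while z>.0635:
    z-=.001; robot.movel(at(-.0095,0,z),speed=.01); robot.wait(.05)
    f=force()-f0; p=telemetry.state()['position']; print(round(z,4),round(p[2],4),np.round(f,1))
    if abs(f[2])>5 or np.hypot(f[0],f[1])>8: print("stop"); break
print(telemetry.state()['time_s'])
```

```text
rack front-bottom-ish [[0.50192152 0.23483046 0.01      ]]
0.075 0.075 [ 0.5 -0.5  0. ]
0.074 0.074 [ 0.1 -0.3  0.1]
0.073 0.073 [-0.1 -0.7  0.5]
0.072 0.072 [-0.8 -0.9  0.5]
0.071 0.071 [ 0.1 -1.1  0.2]
0.07 0.0699 [-0.9 -1.2  0. ]
0.069 0.0689 [-1.  -0.   0.8]
0.068 0.068 [ 0.7 -0.8  1. ]
0.067 0.067 [-0.2 -1.1  0. ]
0.066 0.0659 [ 0.4 -1.4  0.8]
0.065 0.065 [ 0.3 -0.3  0.2]
0.064 0.064 [-0.2  0.   0.3]
0.063 0.063 [ 0.  -0.6  0.1]
14.6083
```

The head entered the slot with no contact. Next: push against the spring.

Run:
```python
from h import *
f0=np.load("f0.npy")
z=.063
while z>.0585:
    z-=.0005; robot.movel(at(-.0095,0,z),speed=.01); robot.wait(.08)
    s=telemetry.state(); f=force()-f0; print(round(z,4),round(s['position'][2],4),np.round(f,1),round(s['opening'],4))
    if f[2]>18 or np.hypot(f[0],f[1])>10: print("stop"); break
print(telemetry.state()['time_s'])
```

```text
0.0625 0.0625 [-0.6 -0.2 -0.1] 0.0131
0.062 0.0621 [-0.7 -0.5  3.5] 0.0134
0.0615 0.0617 [-0.4 -0.4  6.4] 0.013
0.061 0.0612 [-1.6 -0.8  7.5] 0.0132
0.0605 0.0607 [-2.5 -0.3  7.9] 0.0132
0.06 0.0603 [-2.2 -0.4  9.1] 0.0133
0.0595 0.0598 [-1.9 -1.2  9.2] 0.0134
0.059 0.0594 [-2.3 -0.5  9.6] 0.0129
0.0585 0.0589 [-2.4 -0.  10. ] 0.0131
17.6083
```

Run:
```python
from h import *
f0=np.load("f0.npy"); t0=np.array(telemetry.state()['ft_torque'])
for z in(.058,.0575,.0571):
    robot.movel(at(-.0095,0,z),speed=.01); robot.wait(.1); print(z,telemetry.state()['position'][2],np.round(force()-f0,1))
for k in range(1,13):
    robot.move_pose(at(-.0095,0,.0571),down(YAW+np.pi/2*k/12)); robot.wait(.05)
    s=telemetry.state(); f=force()-f0; t=s['ft_torque']-t0
    print(k*7.5,np.round(s['position'],4),np.round(f,1),np.round(t,2),round(s['opening'],4))
    if f[2]>22 or np.hypot(f[0],f[1])>14 or abs(t[2])>.8: print("stop");break
print(s['time_s'],at(-.0095,0,.0571),np.round(s['q'],2))
```

```text
0.058 0.05849844847873448 [-2.  -1.1 11.3]
0.0575 0.058073850425163095 [-1.7 -0.9 11.9]
0.0571 0.057719950300585146 [-2.9 -2.  12.5]
7.5 [0.5163 0.0712 0.0578] [-2.  -1.1 11.2] [ 0.02 -0.08  0.12] 0.0131
15.0 [0.5167 0.0713 0.0579] [-1.5 -0.3 13. ] [-0.04 -0.15  0.02] 0.0132
22.5 [0.517  0.0713 0.058 ] [-0.  -0.7 12.4] [-0.02 -0.27  0.05] 0.0132
30.0 [0.5172 0.0714 0.058 ] [-0.4 -1.4 11.9] [ 0.03 -0.33  0.09] 0.0131
37.5 [0.5173 0.0714 0.058 ] [-0.2 -0.8 10.9] [ 0.   -0.38  0.06] 0.0131
45.0 [0.5175 0.0715 0.058 ] [-0.4 -1.1 11.4] [ 0.01 -0.45  0.07] 0.0135
52.5 [0.5175 0.0716 0.058 ] [ 0.6 -0.8 11.6] [ 0.01 -0.43  0.09] 0.0129
60.0 [0.5176 0.0716 0.0581] [ 0.6 -0.7 13.1] [ 0.04 -0.45  0.05] 0.0128
67.5 [0.5176 0.0717 0.0581] [-0.5 -0.7 11. ] [ 0.   -0.47  0.13] 0.0129
75.0 [0.5177 0.0717 0.0581] [-0.4 -0.6 12.2] [ 0.01 -0.52  0.04] 0.0131
82.5 [0.5177 0.0718 0.0581] [ 0.9 -1.2 12. ] [ 0.09 -0.48  0.08] 0.0131
90.0 [0.5177 0.0718 0.0581] [ 0.5 -1.5 13. ] [-0.01 -0.52  0.03] 0.013
22.2583 [np.float64(0.515809532868876), np.float64(0.07116155394286802), 0.0571] [ 0.06  0.74 -0.38  2.    0.56  0.49  1.  ]
```

Run:
```python
from h import *
f0=np.load("f0.npy")
def rep():
    s=telemetry.state(); w,x,y,z=s['ee_rot']; M=R.from_quat([x,y,z,w]).as_matrix()
    print(np.round(s['position'],4),"F",np.round(force()-f0,1),"toolz",np.round(M[:,2],4),"yaw",round(np.degrees(np.arctan2(M[1,1],M[0,1])-YAW),1),round(s['time_s'],1))
    return s
s=rep(); want=np.array(at(-.0095,0,.0571)); e=want-s['position']; e[2]=0
q=down(YAW+np.pi/2)
robot.movel(want+e,speed=.01,attitude=q); robot.wait(.2); s=rep()
e+=[*(want-s['position'])[:2],0]
for z in(.058,.059,.0595,.060,.0603):
    p=want+e; p[2]=z; robot.movel(p,speed=.01,attitude=q); robot.wait(.1); rep()
```

```text
[0.5177 0.0718 0.0581] F [ 0.5 -1.5 13. ] toolz [ 0.0039  0.0014 -1.    ] yaw 90.0 22.3
[0.5175 0.0718 0.0585] F [ 2.8 -0.8 12. ] toolz [ 0.0071  0.0025 -1.    ] yaw 90.0 22.8
[0.5173 0.0717 0.0595] F [ 5.6 -1.9  8.9] toolz [ 0.0097  0.0039 -0.9999] yaw 90.0 23.3
[0.5174 0.0717 0.06  ] F [ 6.5 -0.5  3.4] toolz [ 0.0096  0.0042 -0.9999] yaw 90.0 23.6
[0.5174 0.0717 0.0603] F [ 8.4 -0.2  0.4] toolz [ 0.0095  0.0043 -0.9999] yaw 90.0 24.0
[0.5174 0.0717 0.0605] F [ 8.7  0.4 -2.4] toolz [ 0.0093  0.0044 -0.9999] yaw 90.0 24.3
[0.5174 0.0717 0.0607] F [ 9.7 -0.9 -3.4] toolz [ 0.0092  0.0045 -0.9999] yaw 90.0 24.7
```

The quarter turn is complete (yaw 90.0°), with peak force about 13 N. There is a small side load, so I'll relax it and look before letting go.

Run:
```python
from h import *
f0=np.load("f0.npy"); q=down(YAW+np.pi/2)
p=np.array(at(-.0095,0,.0603))
for dx in(0,.001,.002):
    robot.movel(p+[dx,0,0],speed=.01,attitude=q); robot.wait(.15)
    s=telemetry.state(); w,x,y,z=s['ee_rot']; M=R.from_quat([x,y,z,w]).as_matrix()
    print(dx,np.round(s['position'],4),np.round(force()-f0,1),np.round(M[:,2],4),s['time_s'])
a=cams.snapshot("wrist"); b=cams.snapshot("side"); c=cams.snapshot("scene"); cv2.imwrite("pics/w_turn.png",a)
A=cv2.resize(a,(800,600))[100:600,150:650]
B=cv2.resize(b[160:250,195:270],(300,300),interpolation=cv2.INTER_CUBIC)
C=cv2.resize(c[165:235,210:280],(300,300),interpolation=cv2.INTER_CUBIC)
o=np.zeros((600,800,3),np.uint8); o[:500,:500]=A; o[:300,500:]=B; o[300:,500:]=C; cv2.imwrite("pics/e.png",o)
```

```text
0 [0.5175 0.0718 0.0605] [ 6.3 -0.9 -1.3] [ 0.0032  0.0016 -1.    ] 25.3417
0.001 [0.5175 0.0717 0.0604] [ 4.7  0.  -0.5] [ 0.0015  0.0011 -1.    ] 25.7417
0.002 [0.5176 0.0716 0.0603] [3.7 2.1 1.1] [-1.e-04  5.e-04 -1.e+00] 26.1417
```

View pics/e.png

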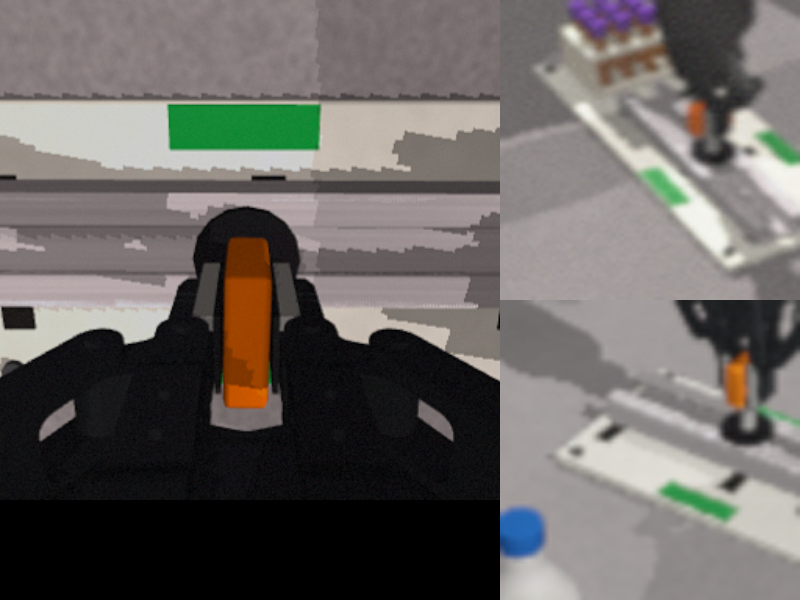

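The plate lies flat on both lips and the grip is square across the rail, between the green strips. I'll check the centring numerically.

Run:
```python
from h import *
m=cams.camera_model("wrist")
def L(cx,cy,z):
    d=ray(m,[[(cx+150)*.64,(cy+100)*.64]],z)[0][:2]-band; c,s=np.cos(YAW),np.sin(YAW); return np.round(1000*np.array([c*d[0]+s*d[1],-s*d[0]+c*d[1]]),1)
for n,a in dict(plate_far=(246,207,.037),far_out=(100,193,.032),far_in=(100,227,.032),near_in=(100,273,.032),near_out=(100,307,.032),green=(245,127,.01)).items(): print(n,L(*a))
d=telemetry.state()['position'][:2]-band; c,s=np.cos(YAW),np.sin(YAW); print("tcp",1000*np.array([c*d[0]+s*d[1],-s*d[0]+c*d[1]]))
```

```text
plate_far [-29.2  -0.2]
far_out [-33.  -53.4]
far_in [-20.  -54.4]
near_in [ -1.5 -55.9]
near_out [ 12.8 -57.1]
green [-54.4  -0.6]
tcp [-7.65488065  0.18197883]
```

The slot's middle is at about -10.3 mm, the plate's centre about -9 mm and the TCP -7.7 mm. That is within the head's ±3 mm play inside the rail, so it is caught under both lips. Letting go and retreating.

Run:
```python
from h import *
hand.open_gripper(); robot.wait(.3)
s=telemetry.state(); print(s['opening'],s['position'],s['contact_force'])
p=s['position']; robot.movel([p[0],p[1],.15],speed=.1); robot.wait(.3)
a=cams.snapshot("wrist"); m=cams.camera_model("wrist"); b=cams.snapshot("side"); c=cams.snapshot("scene")
k=blobs(a,*ORANGE)[0]; W=ray(m,np.argwhere(k[2])[:,::-1],.09)[:,:2]
print("time",telemetry.state()['time_s'],cv2.minAreaRect((W*1000).astype(np.float32)),[np.round(ray(m,[t[1]],.01)[0],4) for t in blobs(a,*GREEN)])
A=cv2.resize(a,(667,500))[:,83:583]
B=cv2.resize(b[145:250,195:300],(300,300),interpolation=cv2.INTER_CUBIC); C=cv2.resize(c[155:260,220:325],(300,300),interpolation=cv2.INTER_CUBIC)
o=np.zeros((600,800,3),np.uint8); o[:500,:500]=A; o[:300,500:]=B; o[300:,500:]=C; cv2.imwrite("pics/f.png",o)
```

```text
0.08556122531391434 [0.51778649 0.07115528 0.06028225] [ 0.36132314  0.63582604 -0.85494825]
time 28.7833 ((518.0848388671875, 71.32308197021484), (37.84798812866211, 15.03896427154541), 8.708818435668945) [array([0.4713, 0.063 , 0.01  ]), array([0.5796, 0.0795, 0.01  ])]
```

View pics/f.png

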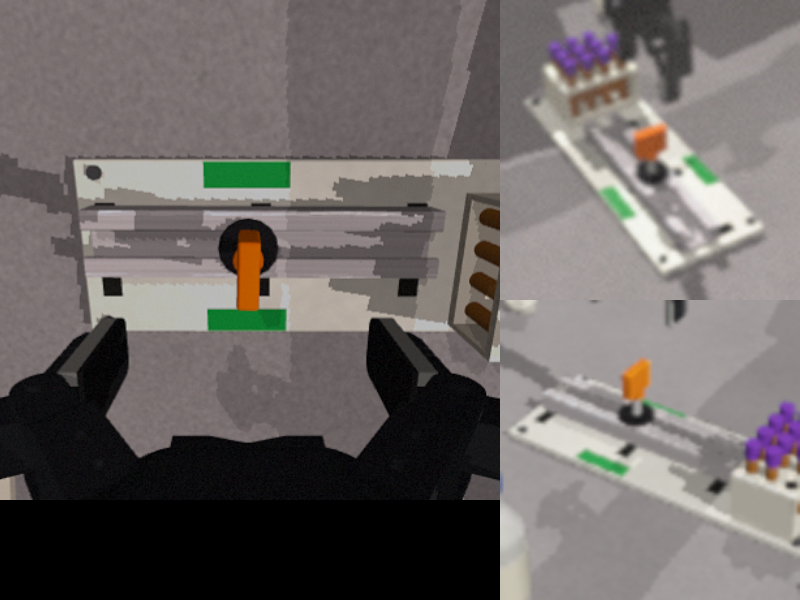

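The stop stands upright and square across the slot at the green stretch (grip at about (248,270), plate at (248,247) on both lips). The rack is untouched.

```bash
python3 -c "
from bench import robot
print(robot.job_done())"
```

```text
the job is handed in; nothing more can be done
None
```

The job is handed in: the rack stop stands upright and square across the slot at the green stretch, turned a quarter and released with its head under both lips (about 2 mm off the slot's middle), peak vertical force about 13 N, about 29 s used, tube rack untouched.

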